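# Turn the desk carousel to the clip tin and lock it

### The arm

A 6-joint arm with a two-finger parallel gripper is mounted at the origin on the work surface; the furniture and walls round the work are solid. World frame = base frame: x ahead of the robot, y to its left, z up, the work surface at z = 0. Lengths are in m, angles in rad, forces in N, time in s.
With the tool pointing down it reaches from about 0.3 to 0.775 m from the base axis. Payload 14.6 kg.
Tool frame: the origin (TCP) lies midway between the tips of the shut fingers; the grasp point (between the pads) lies 19 mm behind it; z points along the fingers, y is the line along which they close (so a half turn about z gives the same grasp; the last joint's range is limited). The gripper opens to 94 mm and grips with 3 to 60 N. Pads are 16 mm wide; open, the fingers measure 119 mm over their backs; the gripper's body (75 mm by 177 mm) begins 78 mm behind the grasp point.
Start: joints at [1.047, 0.3, 1.521, -0, 1.321, -0.067], TCP at [0.243, 0.494, 0.205] pointing down, gripper open.
Joint ranges: [-3.03, 3.03], [-0.79, 2.21], [0.23, 2.52], [-1.04, 4.18], [0, 3.07], [-2.55, 2.55]. Speed limits (rad/s): [2.22, 2.22, 2.57, 3.14, 3.14, 3.14].

### API

Orientations are given as [roll, pitch, yaw] about the fixed x, y, z axes, in that order (R = Rz(yaw) Ry(pitch) Rx(roll)).
In Python, from station import telemetry, optics, ctrl gives the robot as it stands.
- The arm moves only by the tool carry_out, never from a script. Its argument "plan" is a list that holds one entry, the list of rows, each a list of 7 numbers: the shift along the tool's x, y, z in mm, then the turn, a rotation vector about the tool's x, y, z in rad, then the finger opening in mm, from 0 to 94. A call has 1 to 20 rows; each row shifts and turns the commanded pose from where the row before left it, along the tool's axes as they then stand; what a row does not reach is not made up. A row lasts 1/12 s, in which the tool goes at most 41.7 mm and 7.16 degrees, less where a joint would pass 70% of its speed; a pose out of reach is approached as far as the arm can. A call with a gripper value outside its range is refused whole. The fingers move at their own pace and stop on an object; "squeeze" is the grip in N (left out, the last holds). Time passes only in rows, so rows that do not move let the fingers close. It gives the time, the measured TCP pose, the force, the opening and the grip force at its end, in the units of the state.
- telemetry.get_obs(): the state, without advancing time (a new reading comes with each control period).
- optics.camera(name): name is "scene" or "top" or "wrist"; returns a dict with "pixels" (384x512x3 uint8, red, green, blue), "intrinsics" (3x3 intrinsics, pixels), "dist_coeffs" ([k1, k2, p1, p2, k3] as OpenCV has them; the pictures are not rectified), "origin" and "rotation" of the camera in the world. Camera axes: x right, y down, z forward; pixel columns grow to the right and rows downward; lengths in m; the calibration is good to about 2 mm. A picture is of the moment at which its call begins. There is no depth.
- ctrl.hand_in(): hands the job in; it is judged then, once.
The state is a dict: "time_s": time; "qpos": joint angles; "joint_vel": joint speeds; "tau": joint torques, N m; "ee_pos": TCP position; "eef_rot": TCP orientation; "force": force on the tool from outside, world axes, zero at the start; "moment": the same for the moment, N m; "grip_width": finger opening in m; "grip_force": force on a finger pad.
Only numpy, scipy, OpenCV 4.12 (cv2) and the standard library are available. Lean on these libraries where they do the work, as an engineer would, in place of code of your own. Each camera call takes 0.05 s, during which the arm holds its last target. There are 200 camera calls.

### The job

Turn the round desk carousel by its rim until the compartment with the green-lidded clip tin faces the red-knobbed lock bolt, then slide the bolt fully home into that compartment's rim notch so that the carousel is locked. Do not touch the things that lie on the carousel or shift the things around it, and do not force the bolt: if it meets the rim, line the notch up better and try again.

Things in the scene. Friction and masses are not known exactly. Their poses are not given: they have to be found in the camera images.
- carousel: Fixed black foot of a desk carousel, 210 mm across; origin on the desk under the turning axis, z up. Its -x axis points from the turning axis to the lock bolt: that is the front, within 0.35 rad of facing the robot. A wooden platter 280 mm across turns on it; a guide for the bolt (36 mm high, 46 mm wide) reaches 210 mm out at the front.
- platter_top (a point): Point on the turning axis at the height of the platter's flat top, 36 mm above the desk; it does not turn. The dark rim spans 18 to 36 mm height. The platter turns without end either way, stiffly (about 4 N at a post), does not coast and stays where left. Dark lines divide it into four compartments, 90 degrees apart; the front one is empty at the start.
- post_circle (a point): Fixed point over the front, 125 mm from the axis, 91 mm high: the posts' circle and top. One upright aluminium post to push, 16 mm thick (24 mm at the foot), stands at the rim end of each of the four dividing lines. At the start they are 45 and 135 degrees to either side of the front, all turned together by an unknown 0.15 rad at most; the platter's angle is not reported.
- notch_place (a point): Fixed point at the front, 140 mm from the axis, 27 mm high, where a notch must come for the bolt to enter. The rim has one notch at the middle of each compartment, 45 degrees from the posts beside it: 22 mm wide, narrowing inwards, 18 mm deep. It leaves the bolt 2 mm of play each way, and the bolt's round nose draws a notch in that is up to about 5 mm off; farther off, it stops at the rim.
- bolt: Steel lock bolt sliding along the carousel's x axis, 14 mm wide, round nose. Origin 21 mm above the desk on the axis of its upright red knob (16 mm thick, cap 20 mm, top at 85 mm). In the carousel frame x = -180 to -177 mm at the start (out), about -174 stopped at the rim, -158 fully home. Push to +x to shut; about 2 N, stays where left. Never press with over 40 N.
- clip_tin: Round tin with a green lid, 65 mm across, 26 mm high, loose on the platter, its centre about 70 mm from the axis; origin at the centre of its underside. Starts in the left, right or far compartment, up to 0.25 rad to either side of the compartment's middle, so its pose alone does not give the notch. Turns with the platter.
- eraser: Blue-sleeved white eraser, 23x55x12 mm, lying loose on the platter in another compartment; origin at the centre of its underside.
- note_pad: Pad of yellow notes, 76x77x14 mm, lying loose on the platter in another compartment; origin at the centre of its underside.
- phone: Black phone, 150x73x8 mm, lying on the desk; bystander. Origin at the centre of its underside.
- glasses_case: Dark glasses case, 58x160x34 mm, on the desk; bystander. Origin at the centre of its underside.
- stapler: Red stapler, 36x140x54 mm, on the desk; bystander. Origin at the centre of its underside.

How it is judged:
By the outcome, as a careful person would: the job done as asked, in the order asked, and still so for the second after the job is handed in, with the robot touching nothing.
It also fails if it takes over 61 s, if anything falls off the work surface, if the arm or the gripper's body presses on something with over 40 N, if the wrist force passes 120 N, or if a joint passes its speed limit or range.

## Working session

There is one attempt and no reset: what is moved stays moved. The work goes in short steps, Python scripts to look and compute and a tool call to move; the robot and the scene stay as the last step left them, time stands still between calls to the robot, and variables do not carry over. Pictures are saved under pics/ and viewed, at most 10 in all, crops included, and the job is handed in when it is done.

Besides the shell and the picture viewer there is one more tool, called after "Emit:" as name(argument=value, ...) on one line, values as JSON. carry_out: Moves the arm, as the interface text tells. Its arguments: {"type":"object","properties":{"plan":{"type":"array","items":{"type":"array","items":{"type":"array","items":{"type":"number"}}}},"squeeze":{"type":"number"}},"required":["plan"]}

```bash
mkdir -p pics; cat > h.py <<'E'
import numpy as np,cv2
from station import telemetry,optics,ctrl
def snap(n,f=None):
    c=optics.camera(n)
    if f: cv2.imwrite('pics/'+f,cv2.cvtColor(c['pixels'],cv2.COLOR_RGB2BGR))
    np.savez('/tmp/'+n+'.npz',**{k:np.array(v) for k,v in c.items()})
    return c
def load(n): return dict(np.load('/tmp/'+n+'.npz'))
def ray(c,uv,z):
    p=cv2.undistortPoints(np.array(uv,float).reshape(-1,1,2),np.array(c['intrinsics']),np.array(c['dist_coeffs'])).reshape(-1,2)
    d=np.c_[p,np.ones(len(p))]@np.array(c['rotation']).T
    o=np.array(c['origin']); return o+d*((z-o[2])/d[:,2])[:,None]
def proj(c,P):
    R=np.array(c['rotation']);q=(np.array(P,float).reshape(-1,3)-np.array(c['origin']))@R
    return cv2.projectPoints(q,np.zeros(3),np.zeros(3),np.array(c['intrinsics']),np.array(c['dist_coeffs']))[0].reshape(-1,2)
E
python3 - <<'E'
from h import *
a=snap('top','top0.png');b=snap('scene','scene0.png')
for c in(a,b): print(c['origin'],np.round(c['rotation'],3).tolist(),c['intrinsics'])
print(telemetry.get_obs())
E
```

```text
[0.2706258  0.00787959 1.27470544] [-2.95, 0.002, -1.556] [[397.533844     0.         260.01037236]
 [  0.         397.533844   192.63445566]
 [  0.           0.           1.        ]]
[ 1.44237686 -0.35117126  0.88170353] [-2.249, 0.01, 1.194] [[400.18436648   0.         255.98442924]
 [  0.         400.18436648 194.52283667]
 [  0.           0.           1.        ]]
{'time_s': 0.1, 'qpos': array([ 1.04741025e+00,  3.00386480e-01,  1.52152502e+00,  5.01328430e-06,
        1.32068142e+00, -6.65902448e-02]), 'joint_vel': array([ 6.38498254e-04, -1.06122091e-03, -9.16511925e-04,  1.44960980e-03,
       -2.85485015e-04, -3.72172638e-05]), 'tau': array([ 2.11484650e-03, -5.32649660e+01, -3.53284800e+01,  7.09625054e-02,
        2.34472216e-02, -7.09885126e-05]), 'ee_pos': array([0.24247096, 0.493408  , 0.20495646]), 'eef_rot': array([-3.14059493e+00, -7.14038402e-05,  2.68479554e+00]), 'force': array([-0.20363995, -0.53099964, -0.00698601]), 'moment': array([ 0.00368602,  0.03201422, -0.07426528]), 'grip_force': 0.0, 'grip_width': 0.09400741141181922}
```

View pics/top0.png

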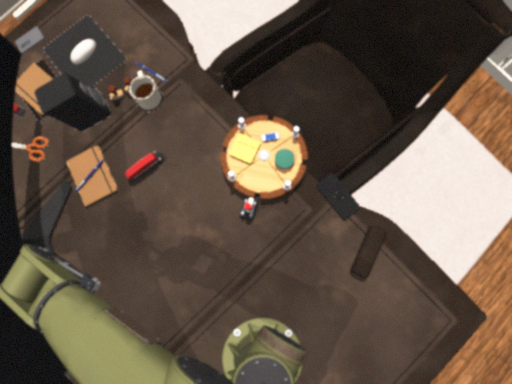

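View pics/scene0.png

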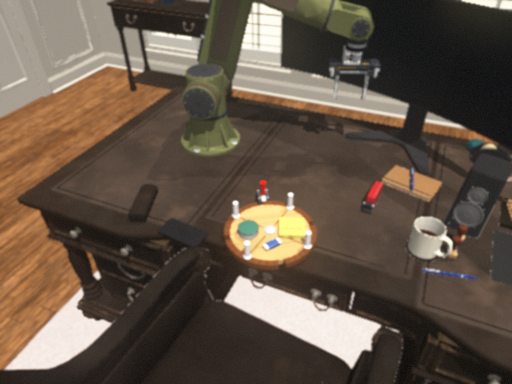

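The top view shows the platter centred near (264,157), posts at about (241,123), (296,131), (288,185) and (231,176), the tin at (284,159) in the right compartment, and the red knob at (249,207). The rotations come as rpy vectors, so I'll fix the helper and zoom in.

```bash
sed -i "s/^from station/from scipy.spatial.transform import Rotation as Ro\nfrom station/; s/np.array(c\['rotation'\])/Ro.from_euler('xyz',c['rotation']).as_matrix()/" h.py
python3 - <<'E'
from h import *
c=load('top');im=cv2.cvtColor(c['pixels'],cv2.COLOR_RGB2BGR)
cv2.imwrite('pics/top0z.png',cv2.resize(im[110:225,210:360],None,fx=5,fy=5,interpolation=cv2.INTER_CUBIC))
print(ray(c,[[264,157]],.036),ray(c,[[249,207]],.085), ray(c,[[284,159]],.062), ray(c,[[241,123],[296,131],[288,185],[231,176]],.091))
print('base',proj(c,[0,0,0]))
E
```

```text
[[0.6286202  0.00232836 0.036     ]] [[0.45677073 0.04600147 0.085     ]] [[ 0.61547215 -0.06090539  0.062     ]] [[ 0.72326009  0.07647593  0.091     ]
 [ 0.69913488 -0.09687443  0.091     ]
 [ 0.52528419 -0.07163595  0.091     ]
 [ 0.55100023  0.10282851  0.091     ]]
base [[262.01189691 357.30583799]]
```

View pics/top0z.png

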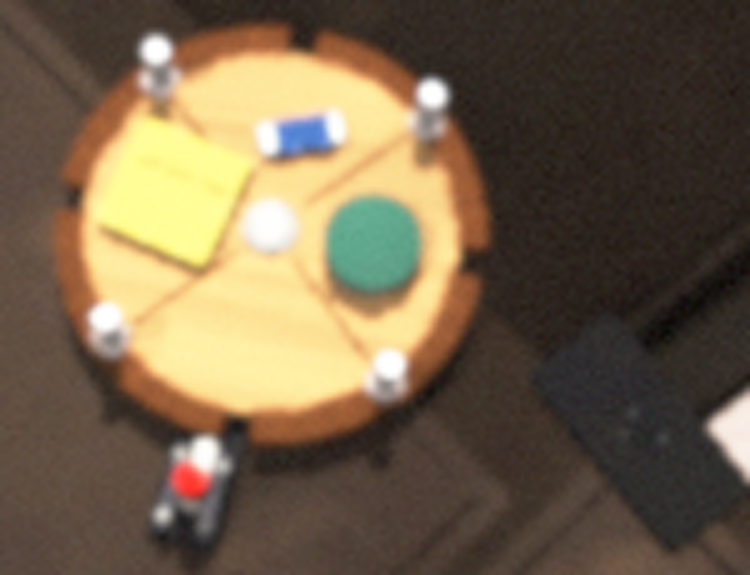

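```bash
python3 - <<'E'
from h import *
c=load('top')
cr=lambda a:(np.array(a,float)+.5)/5-.5+[210,110]
P=ray(c,cr([[156,48],[432,96],[389,364],[106,323]]),.091)[:,:2]
ctr=P.mean(0);print(P,ctr,np.hypot(*(P-ctr).T),np.degrees(np.arctan2(*(P-ctr).T[::-1])))
N=ray(c,cr([[303,35],[74,192],[237,428],[473,260]]),.036)[:,:2]
print('notch',N,N.mean(0),np.hypot(*(N-ctr).T),np.degrees(np.arctan2(*(N-ctr).T[::-1])))
K=ray(c,cr([[190,480]]),.085)[0,:2];print('knob',K,np.hypot(*(K-ctr)),np.degrees(np.arctan2(*(K-ctr)[::-1])))
print('tin',ray(c,cr([[373,242]]),.062))
s=load('scene');im=cv2.cvtColor(s['pixels'],cv2.COLOR_RGB2BGR)
cv2.imwrite('pics/sc0z.png',cv2.resize(im[165:275,200:350],None,fx=5,fy=5,interpolation=cv2.INTER_CUBIC))
E
```

```text
[[ 0.73602627  0.07743792]
 [ 0.70644971 -0.09692102]
 [ 0.53336822 -0.0697985 ]
 [ 0.5566576   0.10360782]] [0.63312545 0.00358155] [0.12666231 0.12440745 0.12383916 0.12590705] [  35.66863715  -53.88641117 -143.66230844  127.39710376]
notch [[ 0.76812219 -0.01650891]
 [ 0.65737426  0.13154628]
 [ 0.50264521  0.02295025]
 [ 0.61519231 -0.12771819]] [0.63583349 0.00256736] [0.1364835  0.13024199 0.13190997 0.13251876] [ -8.46473655  79.26990254 171.55657978 -97.77743112]
knob [0.46100147 0.05032849] 0.17835902481971025 164.80561598362837
tin [[ 0.61876665 -0.06153338  0.062     ]]
```

View pics/sc0z.png

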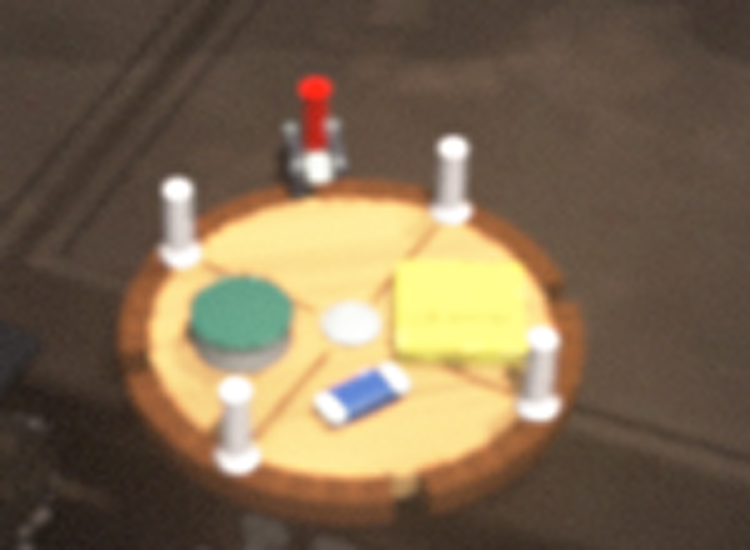

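```bash
python3 - <<'E'
from h import *
c=load('scene')
cr=lambda a:(np.array(a,float)+.5)/5-.5+[200,165]
P=ray(c,cr([[177,186],[453,146],[543,336],[236,386]]),.091)[:,:2]
ctr=P.mean(0);print(P,ctr,np.hypot(*(P-ctr).T),np.degrees(np.arctan2(*(P-ctr).T[::-1])))
K=ray(c,cr([[316,86]]),.085)[0,:2];print('knob',K,np.hypot(*(K-ctr)),np.degrees(np.arctan2(*(K-ctr)[::-1])))
E
```

```text
[[ 0.53450127 -0.07069822]
 [ 0.56336122  0.10350019]
 [ 0.73735578  0.07687044]
 [ 0.70886825 -0.09717298]] [0.63602163 0.00312486] [0.12552382 0.12391426 0.12532765 0.12396082] [-143.97628304  125.90029469   36.04512673  -54.00898367]
knob [0.46502327 0.05051143] 0.17744274009674343 164.51103553383564
```

Emit:
carry_out(plan=[[[-32,-23.5,0,0,0,0,50],[-32,-23.5,0,0,0,0,50],[-32,-23.5,0,0,0,0,50],[-32,-23.5,0,0,0,0,50],[-32,-23.5,0,0,0,0,50],[-32,-23.5,0,0,0,0,50],[-32,-23.5,0,0,0,0,50],[-32,-23.5,0,0,0,0,50],[-32,-23.5,0,0,0,0,50],[-32,-23.5,0,0,0,0,50],[-32,-23.5,0,0,0,0,50],[-32,-23.5,0,0,0,0,50],[-32,-23.5,0,0,0,0,50],[-32,-23.5,0,0,0,0,50],[-32,-23.5,0,0,0,0,50],[-29,-23.5,0,0,0,0,50],[0,0,0,0,0,0,50]]])

```text
time_s: 1.52
ee_pos: [0.5348, -0.0733, 0.2046]
eef_rot: [-3.141, -0.0, 2.681]
force: [0.1, 0.3, -0.1]
grip_width: 0.0502
grip_force: 0.0
```

Emit:
carry_out(plan=[[[0,0,0,0,0,-0.109,50],[0,0,0,0,0,-0.109,50],[0,0,0,0,0,-0.109,50],[0,0,0,0,0,-0.109,50],[0,0,0,0,0,-0.109,50],[0,0,0,0,0,-0.109,50],[0,0,0,0,0,-0.109,50],[0,0,0,0,0,-0.109,50],[0,0,0,0,0,-0.109,50],[0,0,0,0,0,-0.104,50],[0,0,0,0,0,0,50],[0,0,0,0,0,0,50]]])

```text
time_s: 2.52
ee_pos: [0.5334, -0.0682, 0.2052]
eef_rot: [3.141, -0.0, -2.517]
force: [0.3, -0.1, -0.6]
grip_width: 0.0498
grip_force: 0.0
```

Emit:
carry_out(plan=[[[0.8,-2.3,20,0,0,0,50],[0,0,30,0,0,0,50],[0,0,30,0,0,0,50],[0,0,25,0,0,0,50],[0,0,20,0,0,0,50],[0,0,14,0,0,0,50],[0,0,0,0,0,0,50],[0,0,0,0,0,0,10],[0,0,0,0,0,0,10],[0,0,0,0,0,0,10],[0,0,0,0,0,0,10],[0,0,0,0,0,0,10],[0,0,0,0,0,0,10]]], squeeze=15)

```text
time_s: 3.6
ee_pos: [0.5345, -0.0708, 0.067]
eef_rot: [-3.141, 0.001, -2.514]
force: [-0.3, -0.4, 2.8]
grip_width: 0.0157
grip_force: 15.0
```

Emit:
carry_out(plan=[[[-0.16,6.25,0,0,0,0.05,10],[-0.62,12.48,0,0,0,0.1,10],[-0.62,12.48,0,0,0,0.1,10],[-0.62,12.48,0,0,0,0.1,10],[-0.62,12.48,0,0,0,0.1,10],[-0.62,12.48,0,0,0,0.1,10],[-0.62,12.48,0,0,0,0.1,10],[-0.62,12.48,0,0,0,0.1,10],[-0.62,12.48,0,0,0,0.1,10],[-0.16,6.25,0,0,0,0.05,10],[0,0,0,0,0,0,10],[0,0,0,0,0,0,10]]])

```text
time_s: 4.6
ee_pos: [0.5153, 0.0367, 0.0669]
eef_rot: [3.141, 0.001, 2.872]
force: [-0.3, 3.7, 5.3]
grip_width: 0.0154
grip_force: 15.0
```

```bash
python3 - <<'E'
from h import *
o=telemetry.get_obs();d=o['ee_pos'][:2]-[.635,.0033];print(np.hypot(*d),np.degrees(np.arctan2(*d[::-1])),np.degrees(o['eef_rot'][2]),o['qpos'],o['force'])
E
```

```text
0.12425444187319955 164.41833409001612 164.5548136650529 [-1.43902236e-04  3.88245443e-01  1.75349302e+00  6.60692116e-04
  9.98746178e-01 -1.30172862e+00] [-0.32050905  3.70026289  5.34983293]
```

Emit:
carry_out(plan=[[[-0.16,6.25,0,0,0,0.05,10],[-0.62,12.48,0,0,0,0.1,10],[-0.62,12.48,0,0,0,0.1,10],[-0.62,12.48,0,0,0,0.1,10],[-0.62,12.48,0,0,0,0.1,10],[-0.62,12.48,0,0,0,0.1,10],[-0.62,12.48,0,0,0,0.1,10],[-0.62,12.48,0,0,0,0.1,10],[-0.06,4,0,0,0,0.032,10],[0,0,0,0,0,0,10],[0,0,0,0,0,0,10]]])

```text
time_s: 5.52
ee_pos: [0.5743, 0.1112, 0.067]
eef_rot: [3.14, 0.0, 2.089]
force: [2.6, 1.7, 4.0]
grip_width: 0.0157
grip_force: 15.0
```

```bash
python3 - <<'E'
from h import *
o=telemetry.get_obs();d=o['ee_pos'][:2]-[.635,.0033];print(np.hypot(*d),np.degrees(np.arctan2(*d[::-1])),np.degrees(o['eef_rot'][2]),o['ee_pos'],o['qpos'],o['force'])
E
```

```text
0.12379760973172639 119.36640756247162 119.71065218323061 [0.57429053 0.1111898  0.0669647 ] [ 1.28525037e-01  5.20672590e-01  1.55321363e+00  2.74552392e-04
  1.06605493e+00 -3.90156564e-01] [2.58911803 1.66387433 4.04060651]
```

Emit:
carry_out(plan=[[[0,0,0,0,0,0,50],[0,0,0,0,0,0,50],[0,0,0,0,0,0,50],[0,0,0,0,0,0,50],[0,0,-10,0,0,0,50],[0,0,-25,0,0,0,50],[0,0,-35,0,0,0,50],[0,0,-35,0,0,0,50],[0,0,-25,0,0,0,50],[0,0,0,0,0,-0.1,50],[0,0,0,0,0,-0.1,50],[0,0,0,0,0,-0.1,50],[0,0,0,0,0,-0.1,50],[0,0,0,0,0,-0.1,50],[0,0,0,0,0,-0.1,50],[0,0,0,0,0,-0.1,50],[0,0,0,0,0,-0.085,50],[0,0,0,0,0,0,50]]])

```text
time_s: 7.02
ee_pos: [0.5735, 0.1114, 0.1972]
eef_rot: [3.141, 0.0, 2.877]
force: [0.9, -0.7, 0.1]
grip_width: 0.0502
grip_force: 0.0
```

Emit:
carry_out(plan=[[[25,-15,0,0,0,0,50],[30,-15,0,0,0,0,50],[30,-15,0,0,0,0,50],[30,-15,0,0,0,0,50],[30,-15,0,0,0,0,50],[25,-13,0,0,0,0,50],[0,0,0,0,0,0,50],[0,0,0,0,0,0,50]]])

```text
time_s: 7.68
ee_pos: [0.386, 0.0717, 0.1974]
eef_rot: [3.141, 0.002, 2.87]
force: [-0.1, 0.4, 0.7]
grip_width: 0.0498
grip_force: 0.0
```

```bash
python3 - <<'E'
from h import *
T=snap('top')['pixels'];W=snap('wrist')['pixels'];S=snap('scene')['pixels']
z=lambda im:cv2.resize(im,(400,300),interpolation=cv2.INTER_CUBIC)
m=np.vstack([np.hstack([z(T[115:220,210:350]),z(S[168:273,203:343])]),np.hstack([z(W),z(T)])])
cv2.imwrite('pics/m1.png',m[...,::-1])
o=telemetry.get_obs();print(o['ee_pos'],np.degrees(o['eef_rot']))
E
```

```text
[0.38700386 0.07185745 0.19669888] [1.79994532e+02 2.14017136e-02 1.64532975e+02]
```

View pics/m1.png

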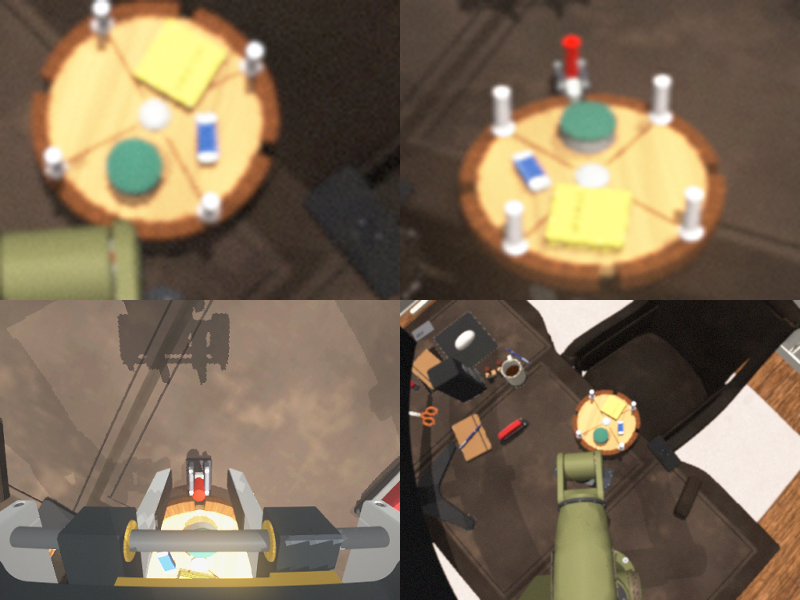

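The tin's compartment now faces the red knob (top-left quadrant: tin at (134,167); scene quadrant: tin at (587,125), below the knob at (571,45)). Next I measure the post angle and the knob.

```bash
python3 - <<'E'
from h import *
c=load('scene');s=400/140
cr=lambda a,o:(np.array(a,float)+.5)/s-.5+o
A=np.array([.635,.0033])
P=ray(c,cr([[102,90],[261,78],[292,190],[113,205]],[203,168]),.091)[:,:2]
ctr=P.mean(0);print(ctr,np.hypot(*(P-ctr).T),np.degrees(np.arctan2(*(P-ctr).T[::-1]))%90)
t=load('top');P=ray(t,cr([[100,6],[254,48],[210,201],[54,156]],[210,115]),.091)[:,:2]
ctr=P.mean(0);print(ctr,np.hypot(*(P-ctr).T),np.degrees(np.arctan2(*(P-ctr).T[::-1]))%90)
w=load('wrist');im=w['pixels'].astype(int)
m=((im[...,0]>120)&(im[...,1]<90)&(im[...,2]<90)).astype('uint8');n,l,st,ce=cv2.connectedComponentsWithStats(m)
for i in range(1,n):
  if st[i,4]>30: print(st[i],ce[i],ray(w,ce[i:i+1],.085))
P=proj(w,[[.463,.0504,.085],[.463,.0504,.04]]);print(P)
E
```

```text
[0.63439262 0.00336736] [0.12357104 0.12471224 0.12374344 0.12503275] [29.13030422 29.35763986 29.27896953 29.27824596]
[0.63479459 0.00359872] [0.1257755  0.12547379 0.12537752 0.12427223] [29.41648087 30.09034271 28.86484665 30.2830462 ]
[248 227  13  19 184] [254.375      235.60326087] [[0.4449611  0.05477345 0.085     ]]
[489 232  23  33 410] [503.17560976 250.57317073] [[0.55159604 0.3480728  0.085     ]]
[[254.92084804 249.86942258]
 [254.92533272 233.29582706]]
```

Emit:
carry_out(plan=[[[-20,0,0,0,0,0,50],[-20,0,0,0,0,0,50],[-20,0,0,0,0,0,50],[-19,0,0,0,0,0,50],[0,0,30,0,0,0,50],[0,0,30,0,0,0,50],[0,0,30,0,0,0,50],[0,0,25,0,0,0,50],[0,0,20,0,0,0,50],[0,0,11,0,0,0,50],[0,0,0,0,0,0,50],[0,0,0,0,0,0,50]]])

```text
time_s: 8.83
ee_pos: [0.4627, 0.0509, 0.05]
eef_rot: [-3.141, -0.001, 2.872]
force: [-0.1, -0.0, 0.3]
grip_width: 0.0498
grip_force: 0.0
```

Emit:
carry_out(plan=[[[0,0,0,0,0,0,10],[0,0,0,0,0,0,10],[0,0,0,0,0,0,10],[0,0,0,0,0,0,10],[0,0,0,0,0,0,10],[0,0,0,0,0,0,10]]], squeeze=15)

```text
time_s: 9.33
ee_pos: [0.4625, 0.0501, 0.0508]
eef_rot: [-3.14, 0.001, 2.873]
force: [-1.6, -6.8, 3.6]
grip_width: 0.0181
grip_force: 15.0
```

Emit:
carry_out(plan=[[[-1,-0.7,0,0,0,0,10],[-1.5,0,0,0,0,0,10],[-1.5,0,0,0,0,0,10],[-1.5,0,0,0,0,0,10],[-1.5,0,0,0,0,0,10],[-1.5,0,0,0,0,0,10],[-1.5,0,0,0,0,0,10],[0,0,0,0,0,0,10]]])

```text
time_s: 10.0
ee_pos: [0.4724, 0.0473, 0.0508]
eef_rot: [-3.141, 0.001, 2.873]
force: [-1.7, -2.7, 5.8]
grip_width: 0.0179
grip_force: 15.0
```

Emit:
carry_out(plan=[[[-1.5,0,0,0,0,0,10],[-1.5,0,0,0,0,0,10],[-1.5,0,0,0,0,0,10],[-1.5,0,0,0,0,0,10],[-1.5,0,0,0,0,0,10],[-1,0,0,0,0,0,10],[0,0,0,0,0,0,10]]])

```text
time_s: 10.58
ee_pos: [0.4805, 0.045, 0.0508]
eef_rot: [-3.142, 0.001, 2.873]
force: [-2.0, -3.1, 5.6]
grip_width: 0.0178
grip_force: 15.0
```

Emit:
carry_out(plan=[[[-1,0,0,0,0,0,10],[-1,0,0,0,0,0,10],[-1,0,0,0,0,0,10],[0,0,0,0,0,0,10]]])

```text
time_s: 10.92
ee_pos: [0.4823, 0.0445, 0.0506]
eef_rot: [-3.141, -0.002, 2.873]
force: [-9.9, -0.1, 10.4]
grip_width: 0.018
grip_force: 15.0
```

Emit:
carry_out(plan=[[[-1,0,0,0,0,0,10],[0,0,0,0,0,0,10]]])

```text
time_s: 11.08
ee_pos: [0.4828, 0.0444, 0.0504]
eef_rot: [-3.141, -0.003, 2.873]
force: [-12.3, 1.2, 11.4]
grip_width: 0.0177
grip_force: 15.0
```

Emit:
carry_out(plan=[[[0,0,0,0,0,0,46],[0,0,0,0,0,0,46],[0,0,0,0,0,0,46],[0,0,0,0,0,0,46],[0,0,-10,0,0,0,46],[0,0,-25,0,0,0,46],[0,0,-35,0,0,0,46],[0,0,-35,0,0,0,46],[0,0,-30,0,0,0,46],[25,0,-10,0,0,0,46],[30,0,0,0,0,0,46],[30,0,0,0,0,0,46],[15,0,0,0,0,0,46],[0,0,0,0,0,0,46],[0,0,0,0,0,0,46]]])

```text
time_s: 12.33
ee_pos: [0.3879, 0.0708, 0.1964]
eef_rot: [3.141, 0.002, 2.873]
force: [0.5, 0.9, -0.2]
grip_width: 0.0457
grip_force: 0.0
```

```bash
python3 - <<'E'
from h import *
W=snap('wrist')['pixels'];c=snap('scene');S=c['pixels']
m=np.hstack([cv2.resize(W,(400,300)),cv2.resize(S[168:273,203:343],(400,300),interpolation=cv2.INTER_CUBIC)])
cv2.imwrite('pics/m2.png',m[...,::-1])
im=S.astype(int);k=((im[...,0]>120)&(im[...,1]<70)&(im[...,2]<70)).astype('uint8');k[:,:245]=0;k[:,285:]=0
ys,xs=np.nonzero(k);t=ys.min();print(xs.mean(),t);K=ray(c,[[xs[ys<t+3].mean(),t+1.5]],.085)[0,:2];print(K,np.hypot(*(K-[.635,.0033])))
b=np.load('/tmp/top.npz');print(telemetry.get_obs()['force'])
E
```

```text
262.95588235294116 184
[0.48403344 0.04399809] 0.15635612340923039
[ 0.3228146  -1.25928092  0.93407599]
```

View pics/m2.png

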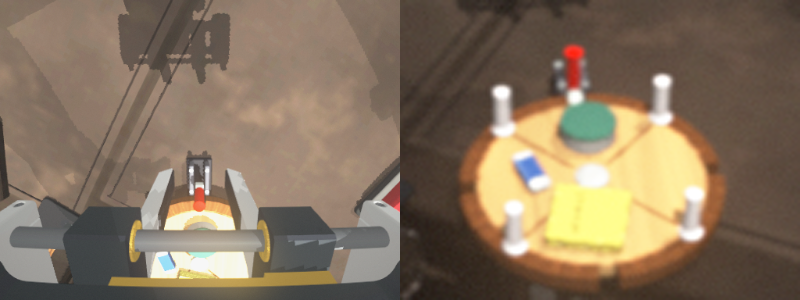

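The picture shows the knob at (574,52), moved in against the rim, with the tin at (587,125) in front of it and everything else in place. The knob measures about 157 mm from the axis, which matches fully home (158 mm), and the gripper is clear.

```bash
python3 -c "
from station import ctrl
print(ctrl.hand_in())"
```

```text
the job is handed in; nothing more can be done
None
```

The carousel is turned so the green-lidded tin's compartment faces the bolt, the bolt is pushed to its end stop (knob about 157 mm from the axis, fully home is 158 mm), and the job is handed in; no verdict was returned.

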